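# Open the filter box of the dust extractor

### The job

Open the filter box, the one with the single round hose spigot and the slotted cover: press its snap tab fully in until it is flush with the deck, then push the released cover along, by its thumb wedge, until it is completely clear of the filter opening and lies flat on the box's own parking deck. Just press and push with the fingertips, without lifting or tipping the cover. Leave the terminal box with the two cable glands shut and locked, and leave the pot, mug and pencil in place.

Things in the scene. Friction and masses are not known exactly. Their poses are not given: they have to be found in the camera images.
- filter_box: fixed grey box 164 mm long (own x -88 to +76 mm), 85 mm wide (93 over two 4 mm high feet), with ONE round black hose spigot (32 mm across, 20 long) in its near end. Origin: below the tab's centre, at worktop height; x points along the box away from the robot, the way the cover slides off; z up. Its flat deck is 40 mm high, with side curbs and end stops up to 50 mm, 75 mm apart inside.
- filter_seat (a point): centre of the opening (50 mm along x, 52 across), at deck height, on the near half of the filter box (its x -51 mm). The cover starts over it, its side edges under two fixed lips (box x -88..-18 mm; their tops 52.5 mm above the worktop, 62 mm apart).
- filter_parking (a point): middle of the parking deck on the far half of the filter box, at deck height (box x +25 mm); this flat deck runs from box x -20 to the end stop at +70 mm
- filter_cover: loose sliding cover with dark louvre slots, plate 60 (x) x 72 (y) mm, plate top 8 mm above its origin (centre of its underside), on two 4 mm side runners. Axes as the box's; seated at box x -50 mm (2 to 3 mm of play), z 40 mm. 0.10 to 0.20 kg; once released it slides with about 1 N, for 90 mm up to the end stop.
- filter_push (a point): centre of the upright near face of the filter cover's thumb wedge, at cover x -10 mm, 16 mm above its underside. The wedge is 40 mm wide (y), stands from 8 to 24 mm above the cover's underside and slopes down toward +x: push on this face toward +x.
- filter_tab (a joint): filter box's snap tab, m of downward travel: 0 = fully out (locks the cover), 0.010 = pushed in flush with the deck; it must be beyond 0.006 for the cover to pass over it. Takes about 4 N straight down; no return spring: it stays where it is pushed to.
- filter_tab_top (a point): centre of the top of the filter box's tab, a grey block 34 mm (along the box) x 26 mm, 3 mm beyond the cover's far edge; out, it stands 10 mm proud of the deck (top 50 mm above the worktop)
- terminal_box: Built exactly like the filter box (see there), but with TWO black cable glands (18 mm) side by side in its near end. Leave it shut. Either box may stand left or right. Origin and axes as the filter box's.
- terminal_cover: plain cover of the terminal box, without slots, else the same as the filter cover; origin at the centre of its underside; it stays on its seat
- terminal_tab (a joint): snap tab of the terminal box, as the filter box's: 0 = out (locked), where it stays
- clay_pot: small terracotta pot, 64 mm across, 62 high, standing between the far ends of the boxes; origin under its centre
- enamel_mug: white mug, 76 mm high, standing at the right, beyond the vice; origin under its centre
- pencil: green pencil, 160 mm long, 7 mm thick, lying between the two boxes and pointing away from the robot; origin under its centre

How it is judged:
On the way, in this order (a step that is already met when the one before it is completed fails the run):
1. the filter box's tab is pressed in while its cover is still on its seat (value of joint filter_tab above 0.007 m and x of filter_cover in the frame of filter_box below -0.044 m), for 0.1 s.
2. the cover is pushed clear of the filter opening (x of filter_cover in the frame of filter_box between 0.006 and 0.045 m and z of filter_cover in the frame of filter_box between 0.037 and 0.044 m and angle between filter_cover's own z axis and vertical below 0.08 rad), for 0.1 s.
At the end, for the whole second after the job is handed in: Filter cover flat and still on its parking deck, at least 2 mm past the opening (its origin 6 to 45 mm ahead of the box's), filter tab in (over 6 mm); terminal cover within 6 mm of its seat, its tab out (under 3 mm); the things around within 30 mm of their places (all of step 2 and value of joint filter_tab above 0.006 m and linear speed of filter_cover below 0.01 m/s and x of terminal_cover in the frame of terminal_box below -0.044 m and value of joint terminal_tab below 0.003 m and distance of each of clay_pot, enamel_mug, pencil from where it was at the start of the episode below 0.03 m); the robot touches nothing.
It fails at once if the filter cover is lifted (over 12 mm above its seat) (z of filter_cover in the frame of filter_box above 0.052 m).
It fails at once if the filter cover is tipped (over 0.35 rad) (angle between filter_cover's own z axis and vertical above 0.35 rad).
It fails at once if the terminal box is unlocked or its cover moved off its seat or lifted (not (x of terminal_cover in the frame of terminal_box below -0.044 m and value of joint terminal_tab below 0.003 m) or z of terminal_cover in the frame of terminal_box above 0.052 m).
It fails at once if a thing around the boxes is displaced by more than 30 mm (not (distance of clay_pot from where it was at the start of the episode below 0.03 m) or not (distance of enamel_mug from where it was at the start of the episode below 0.03 m) or not (distance of pencil from where it was at the start of the episode below 0.03 m)).
It also fails if it takes over 35 s, if anything falls off the work surface, if the arm or the gripper's body presses on something with over 40 N, if the wrist force passes 120 N, or if a joint passes its speed limit or range.

### The arm

A 7-joint arm with a two-finger parallel gripper is mounted at the origin on a cart in front of the work surface, level with it; the furniture and walls round the work are solid. World frame = base frame: x ahead of the robot, y to its left, z up, the work surface at z = 0. Lengths are in m, angles in rad, forces in N, time in s.
With the tool pointing down it reaches from about 0.4 to 0.875 m from the base axis. Payload 19.3 kg.
Tool frame: the origin (TCP) lies midway between the tips of the shut fingers; the grasp point (between the pads) lies 19 mm behind it; z points along the fingers, y is the line along which they close (so a half turn about z gives the same grasp; the last joint's range is limited). The gripper opens to 85 mm and grips with 20 to 120 N. Pads are 22 mm wide; open, the fingers measure 114 mm over their backs; the gripper's body (76 mm by 85 mm) begins 54 mm behind the grasp point. The pads swing forward as they close: fully open they stand 13 mm farther back than shut.
Start: joints at [1.155, 0.521, -0.036, 1.599, 0.021, 1.021, -0.113], TCP at [0.212, -0.588, 0.231] pointing down, gripper open.
Joint ranges: [-2.91, 2.91], [-0.3, 2.13], [-1.5, 1.42], [0.17, 2.43], [-1.26, 4.41], [0.16, 1.93], [-2.52, 2.52]. Speed limits (rad/s): [1.89, 1.89, 2.39, 2.39, 3.01, 3.01, 3.01].

### API

Orientations are given as [roll, pitch, yaw] about the fixed x, y, z axes, in that order (R = Rz(yaw) Ry(pitch) Rx(roll)).
In Python, from workcell import * gives the robot as it stands. The module is installed in compiled form; this text tells all that it offers.
- The arm moves only by the tool play_rows, never from a script. Its argument "deltas" is a list of rows, each a list of 7 numbers: the shift along the tool's x, y, z in units of 500 mm (1.0 is 500 mm), then the turn, a rotation vector about the tool's x, y, z in units of 120 degrees (1.0 is 120 degrees), then the closure, from 0 (fully open) to 1 (shut). A call has 1 to 10 rows; each row is the pose to reach, as a shift and turn from the pose commanded when the call began, along the tool's axes at that moment; what a row does not reach only later rows make up. A row lasts 1/10 s, in which the tool goes at most 50 mm and 8.59 degrees, less where a joint would pass 70% of its speed; a pose out of reach is approached as far as the arm can. A call with a number of a shift or a turn outside -1 to 1 is refused whole. A call with a gripper value outside its range is refused whole. The fingers move at their own pace and stop on an object; "newtons" is the grip in N (left out, the last holds). Time passes only in rows, so rows that repeat a pose let the fingers close. It gives the time, the measured TCP pose, the force, the opening and the grip force at its end, in the units of the state.
- observe(): the state, without advancing time (a new reading comes with each control period).
- grab_frame(name): name is "scene" or "side" or "wrist"; returns the picture (384x512x3 uint8, red, green, blue); there is no depth.
- get_calibration(name): a dict with "fovy" (degrees; the focal length in pixels is half the picture's height over the tangent of half this angle, whatever the lens; pixels are square), "cx", "cy" (the principal point, pixels), "xyz" and "rotation" of the camera in the world. Camera axes: x right, y down, z forward; pixel columns grow to the right and rows downward; lengths in m; the calibration is good to about 2 mm. The wrist camera is an equidistant fisheye: a pixel r from the principal point sees the ray r / f radians off the axis. A picture is of the moment at which its call begins: read the wrist's pose just before it. get_calibration takes no time and is no camera call; for the wrist camera it gives the pose at the moment of the call.
- job_done(): hands the job in; it is judged then, once.
The state is a dict: "clock": time; "qpos": joint angles; "qd": joint speeds; "joint_efforts": joint torques, N m; "position": TCP position; "tool_rot": TCP orientation; "force": force on the tool from outside, world axes, zero at the start; "moment": the same for the moment, N m; "grip_width": finger opening in m; "finger_force": force on a finger pad.
Only numpy, scipy, OpenCV 4.12 (cv2) and the standard library are available. Lean on these libraries where they do the work, as an engineer would, in place of code of your own. Each camera call takes 0.05 s, during which the arm holds its last target. There are 200 camera calls.

## Working session

There is one attempt and no reset: what is moved stays moved. The work goes in short steps, Python scripts to look and compute and a tool call to move; the robot and the scene stay as the last step left them, time stands still between calls to the robot, and variables do not carry over. Pictures are saved under pics/ and viewed, at most 10 in all, crops included, and the job is handed in when it is done.

Besides the shell and the picture viewer there is one more tool, called after ">>>" as name([rows], argument=value, ...), one row to a line, values as JSON. play_rows: Moves the arm, as the interface text tells. Its arguments: {"type":"object","properties":{"deltas":{"type":"array"},"newtons":{"type":"number"}},"required":["deltas"]}

```bash
mkdir -p pics; python3 - <<'E'
from workcell import *
import cv2,numpy as np
s=observe();print({k:np.round(s[k],3) for k in('clock','position','tool_rot','qpos','grip_width')})
for n in("scene","side"):
    c=get_calibration(n);print(n,c);f=grab_frame(n);cv2.imwrite(f'pics/{n}0.png',f[:,:,::-1])
E
```

```text
{'clock': np.float64(0.0), 'position': array([ 0.212, -0.588,  0.231]), 'tool_rot': array([-3.141,  0.   ,  0.346]), 'qpos': array([ 1.155,  0.522, -0.036,  1.6  ,  0.021,  1.021, -0.113]), 'grip_width': np.float64(0.086)}
scene {'fovy': 42.02235469305897, 'cx': 270.90020704297814, 'cy': 185.1581006192608, 'xyz': array([-0.09909677,  0.87313637,  0.79884951]), 'rotation': array([-2.20735284, -0.01257267, -2.41571067])}
side {'fovy': 43.748094885129696, 'cx': 248.86391242082894, 'cy': 184.86340742607192, 'xyz': array([0.39907817, 0.88518962, 0.6948133 ]), 'rotation': array([-2.26535328, -0.0064147 , -2.91796437])}
```

View pics/scene0.png

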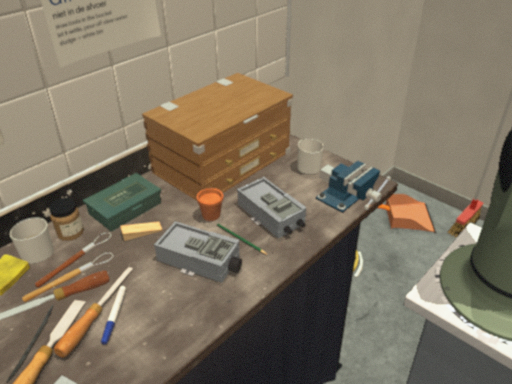

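View pics/side0.png

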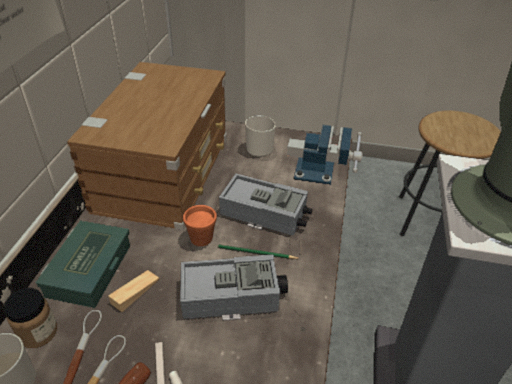

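The filter box, with one spigot at side (284,284) and scene (236,265), is the left one. The terminal box, with two glands at side (306,218), is on the right. The pencil lies between them at side (258,251), and the pot is at (200,224).

```bash
python3 - <<'E'
import cv2
a=cv2.imread('pics/side0.png')[250:325,170:300];b=cv2.imread('pics/scene0.png')[215:285,145:250]
a=cv2.resize(a,(780,450),interpolation=cv2.INTER_CUBIC);cv2.imwrite('pics/sidec.png',a)
b=cv2.resize(b,(735,490),interpolation=cv2.INTER_CUBIC);cv2.imwrite('pics/scenec.png',b)
E
```

```text
(no output)
```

View pics/sidec.png

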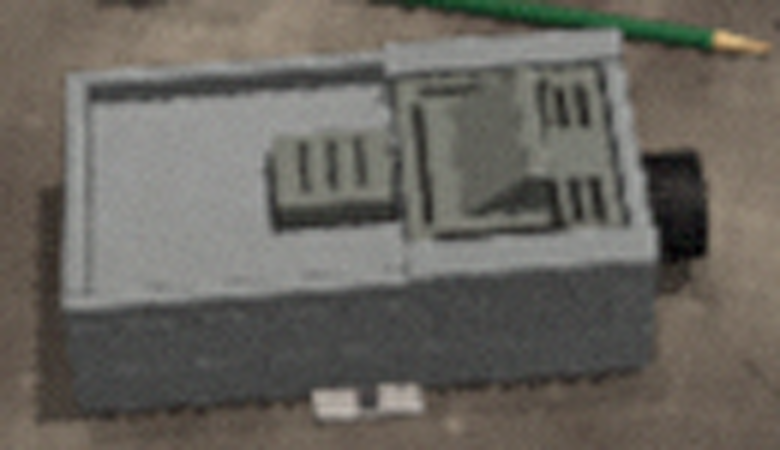

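View pics/scenec.png

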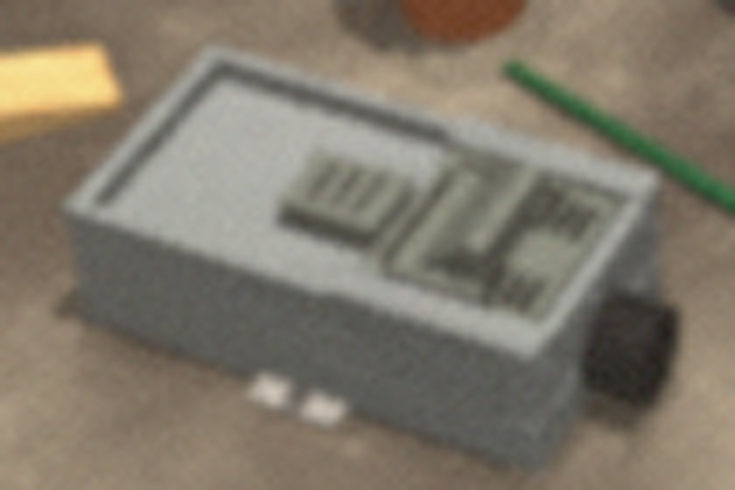

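```bash
cat > h.py <<'E'
import numpy as np
from workcell import *
from scipy.spatial.transform import Rotation as R
def ray(n,u,v):
    c=get_calibration(n);f=192/np.tan(np.radians(c['fovy'])/2)
    r=np.asarray(c['rotation']); M=R.from_euler('xyz',r).as_matrix() if r.ndim==1 else r
    return c['xyz'],M@np.array([(u-c['cx'])/f,(v-c['cy'])/f,1])
def onz(n,u,v,z):
    o,d=ray(n,u,v);return (o+d*(z-o[2])/d[2])[:2]
def fit(loc,wor):  # 2D rigid
    a=loc.mean(0);b=wor.mean(0);H=(loc-a).T@(wor-b)
    th=np.arctan2(H[0,1]-H[1,0],H[0,0]+H[1,1]);c,s=np.cos(th),np.sin(th);Q=np.array([[c,-s],[s,c]])
    return th,b-Q@a,(loc@Q.T+b-Q@a-wor)
E
python3 - <<'E'
from h import *
cr={'side':(6,170,250),'scene':(7,145,215)}
P={'side':[(65,75),(62,303),(618,32),(658,258),(275,138),(385,130),(398,203),(278,208)],
'scene':[(212,47),(68,205),(660,180),(540,350),(318,150),(410,182),(378,240),(283,208)]}
L=np.array([(76,-42.5),(76,42.5),(-88,-42.5),(-88,42.5),(17,-13),(-17,-13),(-17,13),(17,13)])/1e3
Z=[.05,.05,.0525,.0525]+[.05]*4
A=[]
for n in P:
    k,a,b=cr[n]; W=np.array([onz(n,a+u/k,b+v/k,z) for (u,v),z in zip(P[n],Z)]);A.append(W)
    th,t,e=fit(L,W);print(n,th,t,np.round(e*1e3,1).tolist())
th,t,e=fit(np.vstack([L,L]),np.vstack(A));print(th,t)
s=observe();M=R.from_euler('xyz',s['tool_rot']).as_matrix();print(M.round(3))
E
```

```text
side 0.3155040701844028 [0.55054713 0.38082748] [[0.0, -1.2], [-0.6, 2.4], [-0.5, -0.9], [-1.0, 1.1], [1.2, -0.3], [-1.0, -0.8], [0.9, -0.8], [0.9, 0.4]]
scene 0.32723492012891786 [0.54924502 0.37800115] [[0.8, 0.1], [-1.1, 2.5], [-0.1, -1.3], [-2.1, 3.1], [-1.3, -0.5], [-1.2, -1.9], [2.5, -1.3], [2.5, -0.6]]
0.3213626685639101 [0.54989613 0.37941432]
[[ 0.941  0.339 -0.   ]
 [ 0.339 -0.941  0.001]
 [-0.    -0.001 -1.   ]]
```

>>> play_rows([
  [0.07,-0.055,-0.03,0,0,0,1],
  [0.14,-0.11,-0.06,0,0,0,1],
  [0.21,-0.17,-0.1,0,0,0,1],
  [0.29,-0.23,-0.1,0,0,0,1],
  [0.36,-0.29,-0.1,0,0,0,1],
  [0.43,-0.345,-0.1,0,0,0,1],
  [0.5,-0.4,-0.1,0,0,0,1],
  [0.57,-0.46,-0.1,0,0,0,1],
  [0.64,-0.515,-0.1,0,0,0,1],
  [0.71,-0.57,-0.1,0,0,0.012,1],
], newtons=30)

```text
clock: 1.1
position: [0.4497, -0.1979, 0.2813]
tool_rot: [3.142, 0.0, 0.321]
force: [1.3, 0.1, 0.2]
grip_width: -0.0001
finger_force: 0.0
```

>>> play_rows([
  [0.045,-0.083,0,0,0,0,1],
  [0.09,-0.165,0,0,0,0,1],
  [0.134,-0.248,0,0,0,0,1],
  [0.178,-0.33,0,0,0,0,1],
  [0.223,-0.413,0,0,0,0,1],
  [0.268,-0.496,0,0,0,0,1],
  [0.312,-0.578,0,0,0,0,1],
  [0.357,-0.661,0,0,0,0,1],
  [0.4,-0.743,0,0,0,0,1],
  [0.446,-0.826,0,0,0,0,1],
])

```text
clock: 2.1
position: [0.5306, 0.2644, 0.2811]
tool_rot: [3.141, 0.0, 0.32]
force: [0.2, 0.1, 1.2]
grip_width: -0.0002
finger_force: 0.0
```

>>> play_rows([
  [0.04,-0.07,0,0,0,0,1],
  [0.08,-0.14,0,0,0,0,1],
  [0.114,-0.206,0,0,0,0,1],
  [0.114,-0.206,0.08,0,0,0,1],
  [0.114,-0.206,0.16,0,0,0,1],
  [0.114,-0.206,0.24,0,0,0,1],
  [0.114,-0.206,0.32,0,0,0,1],
  [0.114,-0.206,0.36,0,0,0,1],
  [0.114,-0.206,0.36,0,0,0,1],
])

```text
clock: 3.0
position: [0.5508, 0.3772, 0.098]
tool_rot: [3.14, 0.005, 0.321]
force: [0.2, -0.3, 0.5]
grip_width: 0.0003
finger_force: 0.0
```

```bash
python3 - <<'E'
from h import *
import cv2
print(observe()['position'])
a=grab_frame('side')[180:330,160:320,::-1];w=grab_frame('wrist')[:,:,::-1]
a=cv2.resize(a,(480,450),interpolation=cv2.INTER_CUBIC)
cv2.imwrite('pics/near.png',np.hstack([a,np.zeros((450,0,3),np.uint8)]))
cv2.imwrite('pics/wrist1.png',w)
E
```

```text
[0.5508265  0.37724958 0.09800531]
```

View pics/near.png

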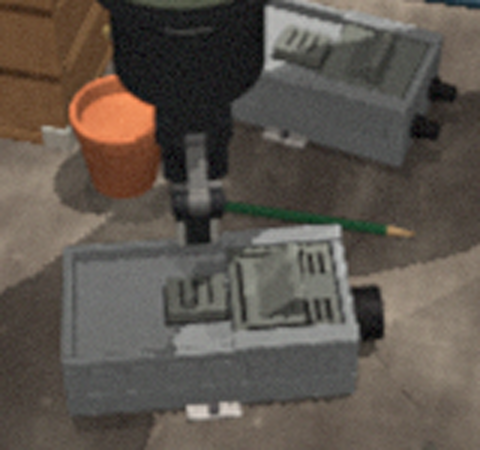

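View pics/wrist1.png

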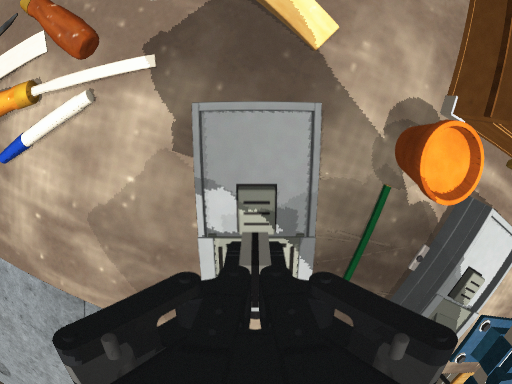

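The tips hang centred over the tab: it is at wrist (257,207) and the finger is at column 256. The box lines up with the tool axes, so I press now.

>>> play_rows([
  [0,0,0.04,0,0,0,1],
  [0,0,0.07,0,0,0,1],
  [0,0,0.085,0,0,0,1],
  [0,0,0.095,0,0,0,1],
  [0,0,0.1,0,0,0,1],
  [0,0,0.105,0,0,0,1],
  [0,0,0.11,0,0,0,1],
  [0,0,0.115,0,0,0,1],
  [0,0,0.118,0,0,0,1],
  [0,0,0.118,0,0,0,1],
])

```text
clock: 4.1
position: [0.5524, 0.3785, 0.0422]
tool_rot: [-3.141, -0.0, 0.321]
force: [0.0, 1.0, 1.0]
grip_width: 0.0003
finger_force: 0.4
```

>>> play_rows([
  [0,0,0.002,0,0,0,1],
  [0,0,0.004,0,0,0,1],
  [0,0,0.006,0,0,0,1],
  [0,0,0.007,0,0,0,1],
  [0,0,0.007,0,0,0,1],
])

```text
clock: 4.6
position: [0.5525, 0.3785, 0.0401]
tool_rot: [3.141, -0.001, 0.32]
force: [-5.6, -5.6, 23.5]
grip_width: 0.0001
finger_force: 11.7
```

>>> play_rows([
  [0,0,-0.03,0,0,0,1],
  [0,0,-0.08,0,0,0,1],
  [0,-0.002,-0.12,0,0,0,1],
  [-0.06,-0.003,-0.12,0,0,0,1],
  [-0.12,-0.003,-0.12,0,0,0,1],
  [-0.166,-0.003,-0.12,0,0,0,1],
  [-0.166,-0.003,-0.12,0,0,0,1],
])

```text
clock: 5.3
position: [0.4707, 0.3531, 0.0994]
tool_rot: [3.141, 0.001, 0.322]
force: [0.4, 0.4, -0.1]
grip_width: 0.0001
finger_force: 0.0
```

```bash
python3 - <<'E'
from h import *
import cv2
p=observe()['position'];th=.321;d=p[:2]-[.5499,.3794];print(p,d@[np.cos(th),np.sin(th)],d@[-np.sin(th),np.cos(th)])
a=grab_frame('side')[220:330,160:320,::-1];b=grab_frame('wrist')[80:300,100:420,::-1]
cv2.imwrite('pics/n2.png',np.vstack([cv2.resize(a,(480,330)),cv2.resize(b,(480,260))[:270]]))
E
```

```text
[0.47071722 0.35307067 0.09937704] -0.08344547119052118 -1.0287560656464888e-06
```

View pics/n2.png

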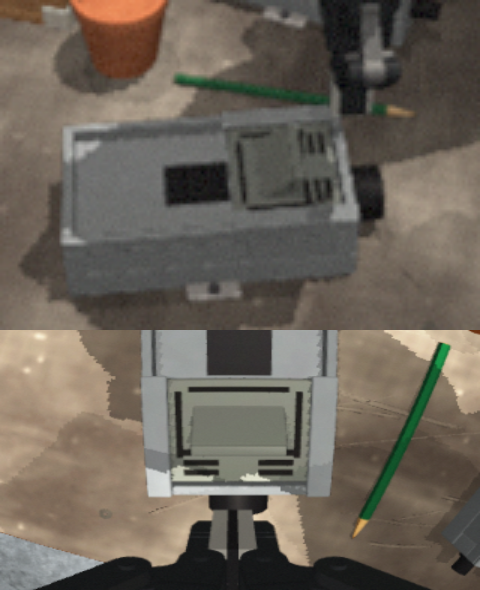

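The tab is down, shown as a dark flush patch at (197,183) in the upper half. The wedge is straight ahead of the tips, so I descend behind it and begin the push.

>>> play_rows([
  [0,0,0.04,0,0,0,1],
  [0,0,0.075,0,0,0,1],
  [0,0,0.089,0,0,0,1],
  [0,0,0.089,0,0,0,1],
  [0.01,0,0.089,0,0,0,1],
  [0.02,0,0.089,0,0,0,1],
  [0.03,0,0.089,0,0,0,1],
  [0.04,0,0.089,0,0,0,1],
  [0.05,0,0.089,0,0,0,1],
  [0.05,0,0.089,0,0,0,1],
])

```text
clock: 6.4
position: [0.4976, 0.3617, 0.0543]
tool_rot: [-3.141, -0.001, 0.32]
force: [-0.1, -0.8, 0.1]
grip_width: -0.0001
finger_force: 0.0
```

>>> play_rows([
  [0.012,0,0,0,0,0,1],
  [0.024,0,0,0,0,0,1],
  [0.036,0,0,0,0,0,1],
  [0.048,0,0,0,0,0,1],
  [0.06,0,0,0,0,0,1],
  [0.072,0,0,0,0,0,1],
  [0.084,0,0,0,0,0,1],
  [0.096,0,0,0,0,0,1],
  [0.108,0,0,0,0,0,1],
  [0.116,0,0,0,0,0,1],
])

```text
clock: 7.4
position: [0.5524, 0.38, 0.0543]
tool_rot: [-3.142, -0.0, 0.321]
force: [-2.1, 0.1, 1.6]
grip_width: 0.0001
finger_force: 0.8
```

>>> play_rows([
  [0,0,0,0,0,0,1],
  [0,0,0,0,0,0,1],
  [-0.01,0,0,0,0,0,1],
  [-0.025,0,0,0,0,0,1],
  [-0.04,0,-0.04,0,0,0,1],
  [-0.04,0,-0.12,0,0,0,1],
  [-0.04,0,-0.2,0,0,0,1],
  [-0.1,0,-0.25,0,0,0,1],
  [-0.2,0,-0.25,0,0,0,1],
  [-0.2,0,-0.25,0,0,0,1],
])

```text
clock: 8.4
position: [0.4509, 0.346, 0.1795]
tool_rot: [3.139, 0.003, 0.324]
force: [1.8, 1.0, -0.2]
grip_width: -0.0
finger_force: 0.0
```

```bash
python3 - <<'E'
from h import *
import cv2
a=grab_frame('side')[220:330,160:320,::-1];b=grab_frame('wrist')[:,:,::-1]
cv2.imwrite('pics/n3.png',np.vstack([cv2.resize(a,(480,330)),cv2.resize(b,(360,270))[:270] if 0 else cv2.resize(b[:270,:480],(480,270))]))
E
```

```text
(no output)
```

View pics/n3.png

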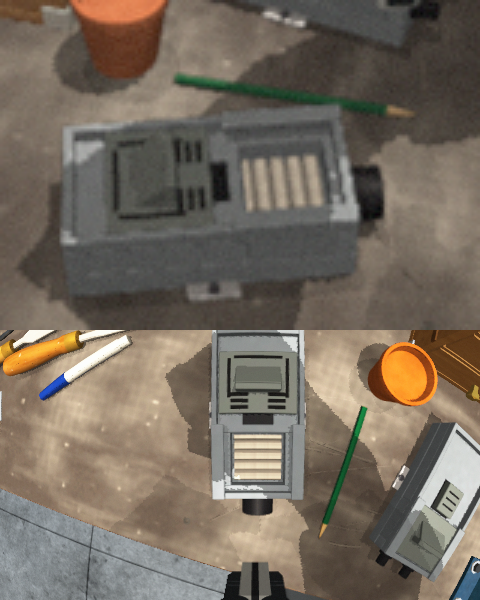

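The cover lies flat on the parking deck (crop 103–213 of the box's 62–357, so about x +22 mm). The filter opening is fully exposed, the terminal box is still shut, and the pot and pencil have not moved.

```bash
python3 -c "
from workcell import *
print(job_done())"
```

```text
the job is handed in; nothing more can be done
None
```

The filter box is open and the job is handed in (no verdict came back): the tab is pressed flush, the cover lies flat on its parking deck at about x +22 mm, and the terminal box, pot and pencil look undisturbed; the mug was outside the last picture, but the arm never worked near it.

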